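# Slide a loaded fixings tray across a gap into its sprung rack catch

## Robot

A 6-joint arm with a two-finger parallel gripper is mounted at the origin on a cart in front of the work surface, level with it; the furniture and walls round the work are solid. World frame = base frame: x ahead of the robot, y to its left, z up, the work surface at z = 0. Lengths are in mm, angles in rad, forces in N, time in s.
With the tool pointing down it reaches from about 350 to 975 mm from the base axis. Payload 7.1 kg.
Tool frame: the origin (TCP) lies midway between the tips of the shut fingers; the grasp point (between the pads) lies 19 mm behind it (ctrl.grip_point_offset is the distance from the TCP to the grasp point, in mm); z points along the fingers, y is the line along which they close (so a half turn about z gives the same grasp; the last joint's range is limited). The gripper opens to 88 mm and grips with 3 to 60 N. Pads are 20 mm wide; open, the fingers measure 115 mm over their backs; the gripper's body (75 mm by 178 mm) begins 61 mm behind the grasp point.
Start: joints at [-1.294, 0.423, 1.63, -0, 1.089, -0.019], TCP at [182.209, -597.833, 222.675] pointing down, gripper open.
Joint ranges: [-3, 3], [-0.9, 2.11], [0.09, 2.58], [-1.31, 4.45], [0.11, 2.69], [-2.54, 2.54]. Speed limits (rad/s): [2.39, 2.39, 3.01, 3.14, 3.14, 3.14].

## Interface

Orientations are given as a rotation vector (axis times angle).
In Python, from workcell import get_obs, optics, close_job, spotter, ctrl gives the robot as it stands. The module is installed in compiled form; this text tells all that it offers.
- The arm moves only by the tool move_arm, never from a script. Its argument "rows" is a list of rows, each a list of 5 numbers: the shift along the tool's x, y, z in cm, then the turn about the tool's z in degrees, then the opening in per cent of the stroke, from 0 (shut) to 100 (fully open). A call has 1 to 10 rows; each row shifts and turns the commanded pose from where the row before left it, along the tool's axes as they then stand; what a row does not reach is not made up. A row lasts 1/8 s, in which the tool goes at most 62.5 mm and 10.7 degrees, less where a joint would pass 70% of its speed; a pose out of reach is approached as far as the arm can. A call with a gripper value outside its range is refused whole. The fingers move at their own pace and stop on an object; the grip force is fixed at half the most. Time passes only in rows, so rows that do not move let the fingers close. It gives the time, the measured TCP pose, the force, the opening and the grip force at its end, in the units of the state.
- get_obs(): the state, without advancing time (a new reading comes with each control period).
- optics.get_image(name): name is "scene" or "side" or "wrist"; returns the picture (400x640x3 uint8, blue, green, red); there is no depth.
- optics.calibration(name): a dict with "camera_matrix" (3x3 intrinsics, pixels), "distortion" ([k1, k2, p1, p2, k3] as OpenCV has them; the pictures are not rectified), "xyz" and "orientation" of the camera in the world. Camera axes: x right, y down, z forward; pixel columns grow to the right and rows downward; lengths in mm; the calibration is good to about 2 mm. A picture is of the moment at which its call begins: read the wrist's pose just before it. calibration takes no time and is no camera call; for the wrist camera it gives the pose at the moment of the call.
- close_job(): hands the job in; it is judged then, once.
Trained networks look in the newest picture that a camera, given by its name, has taken for a name from the list of things; names that differ only in an ending like _2 or _b are one class to them, and where a whole thing is asked for, a point or a joint stands for the part that bears it (a point fixed in the world has none). Each returns a list of dicts, best first, with "conf" (0 to 1); they miss things now and then, are a little off and sometimes report something else, mostly with a low value. They report only what shows in the picture. A call takes as long as a camera call. They do not tell look-alikes from the thing itself.
- spotter.find_in(camera, label): "point" ([column, row] in pixels, amid what is visible of it).
- spotter.regions_of(camera, label): "region" (400x640 bool, what is visible of it) and "point" ([column, row] in pixels, amid what is visible of it).
The state is a dict: "t": time; "qpos": joint angles; "qvel": joint speeds; "joint_torque": joint torques, N m; "ee_pos": TCP position; "orientation": TCP orientation; "ft_force": force on the tool from outside, world axes, zero at the start; "moment": the same for the moment, N m; "width": finger opening in mm; "grasp_force": force on a finger pad.
Only numpy, scipy, OpenCV 4.12 (cv2) and the standard library are available. Lean on these libraries where they do the work, as an engineer would, in place of code of your own. Each camera call takes 0.05 s, during which the arm holds its last target. There are 200 camera calls.

## Task

Slide the fixings tray, with its two jars, off the plywood riser, straight across the gap and along the rack's rails until the hook of the catch at the far end drops over the tray's front wall, then let go. The tray is front-heavy: keep it flat on the surfaces the whole way, neither letting its front dip into the gap nor lifting it, and do not force it against the rack. The catch may be clamped anywhere along the end of the rails, so feel for its spring buffer and do not drive the buffer to the end of its stroke; leave the tools lying around undisturbed.

Things in the scene. Friction and masses are not known exactly. Their poses are not given: they have to be found in the camera images.
- tray: Open wooden tray, 180 long x 168 wide x 48 mm high; 0.8 kg with its jars. Origin: middle of its underside; x along its length to the front (the way it is pushed), z up. Floor 9, front wall 10, side walls 8 mm thick. The two jars stand in the front bay, behind a 24 mm high divider. Loaded, it balances 62 mm behind its front face, so by itself it tips into the gap before reaching the rack.
- tray_rear (a point): Middle of the top edge of the tray's rear wall, 84 mm behind the tray's origin and 48 mm above its underside; the tray's axes. The wall is 12 mm thick, plain, 39 mm high above the tray's floor, and can be pinched: the bay in front of it is empty for 79 mm of length and all of its 152 mm inner width.
- tray_front (a point): Middle of the lower edge of the tray's front face, 90 mm ahead of the tray's origin.
- riser: Fixed plywood riser the tray starts on: top 190 long x 215 mm wide, 58 mm above the table. Origin on the table, under the middle of its edge at the gap; x points across the gap to the rack, z up.
- rack: Fixed rack: two steel angle rails 275 mm long. Origin on the table, under the middle of its mouth; x into the rack along the rails, z up. Rail tops 56 mm above the table (2 mm below the riser); their first 12 mm slope down to the mouth by 4 mm. Gap from riser to mouth 70 to 86 mm. Upright side flanges 173 mm apart (2.5 mm play a side for the tray), 18 mm high, flared at the mouth.
- buffer (a joint): Stroke in m of the end catch's sprung rubber buffer: 0 free, grows as the tray's front pushes it in, 0.010 at its end. 1 N starts it, 10 N at 5 mm, 19 N at its end, besides 3 to 7 N of sliding friction. The catch is clamped in slots: with the hook dropped, the tray's front face lies anywhere from 182 to 224 mm inside the mouth; where is not reported. The tray meets the buffer 3.5 mm before that.
- hook (a joint): Angle in rad of the steel drop hook of the end catch, above the buffer, on the rack's centre line: 0 when down; the tray's front wall lifts it by about 0.25 by its sloped nose, and it drops behind the wall (between the two jars) when the buffer is pushed in by 5 to 6 mm. It then keeps the tray from sliding back.
- jar_left: Low jar of washers standing in the left half of the tray's front bay, 68 mm wide, 66 mm high (its top 27 mm above the tray's walls), 0.26 kg; origin at the middle of its foot.
- jar_right: The same jar in the right half of the front bay.
- chisel_25: Wide chisel with wooden handle, 256 mm long, lying beyond the work; leave alone.
- block_plane: Small block plane, 165 mm long, 60 mm high, lying beyond the work; leave alone.
There are look-alikes about, which are no part of the job. What is shaped like the jar_left but pink or turquoise is not meant.

How it is judged (in metres and radians):
On the way, in this order (a step that is already met when the one before it is completed fails the run):
1. the front of the tray rests on the rails, across the gap, with the tray level (x of tray_front in the frame of rack above 0.02 m and z of tray_front in the frame of rack above 0.053 m and angle between tray's own z axis and vertical below 0.04 rad), for 0.1 s.
2. the hook has dropped over the front wall against the pushed-in buffer (value of joint buffer above 0.002 m and value of joint hook below 0.06 rad), for 0.2 s.
At the end, for the whole second after the job is handed in: The whole tray lies flat (within 0.03 rad) and at rest on the rack's rails, centred within 5 mm, its front wall held between the dropped hook (under 0.06 rad) and the buffer (pushed in more than 2 mm), with both jars standing on the floor of its front bay (all of step 2 and x of tray_rear in the frame of rack above 0 m and y of tray in the frame of rack between -0.005 and 0.005 m and z of tray in the frame of rack between 0.053 and 0.06 m and angle between tray's own z axis and vertical below 0.03 rad and z of jar_left in the frame of tray between 0.006 and 0.013 m and angle between each of jar_left, jar_right's own z axis and vertical below 0.1 rad and z of jar_right in the frame of tray between 0.006 and 0.013 m and horizontal distance between each of jar_left, jar_right and tray below 0.08 m and linear speed of tray below 0.01 m/s); the robot touches nothing.
It fails at once if the tray tips by more than 0.06 rad (its front sags into the gap, or one end is lifted), or a jar by more than 0.3 rad (angle between tray's own z axis and vertical above 0.06 rad or angle between any of jar_left, jar_right's own z axis and vertical above 0.3 rad).
It fails at once if the tray is lifted more than 15 mm off the riser (height (world z) of tray above 0.073 m).
It fails at once if the tray is pressed or jammed against the riser or the rack with more than 35 N (its own weight is about 8 N) (contact force between tray and rack above 35 N or contact force between tray and riser above 35 N).
It fails at once if the buffer is driven to the end of its stroke (more than 9 mm) (value of joint buffer above 0.009 m).
It fails at once if the chisel or the block plane is moved by more than 15 mm (distance of any of chisel_25, block_plane from where it was at the start of the episode above 0.015 m).
It also fails if it takes over 69 s, if anything falls off the work surface, if the arm or the gripper's body presses on something with over 40 N, if the wrist force passes 120 N, or if a joint passes its speed limit or range.

## Working session

There is one attempt and no reset: what is moved stays moved. The work goes in short steps, Python scripts to look and compute and a tool call to move; the robot and the scene stay as the last step left them, time stands still between calls to the robot, and variables do not carry over. Pictures are saved under pics/ and viewed, at most 10 in all, crops included, and the job is handed in when it is done.

Besides the shell and the picture viewer there is one more tool, called as name(argument=value, ...), one argument or row to a line, values as JSON. move_arm: Moves the arm, as the interface text tells. Its arguments: {"type":"object","properties":{"rows":{"type":"array","items":{"type":"array","items":{"type":"number"}}}},"required":["rows"]}

```bash
mkdir -p pics; ls
python3 - <<'E'
from workcell import get_obs, optics, spotter
import cv2,numpy as np
o=get_obs();print({k:np.round(v,3).tolist() for k,v in o.items()})
ims=[]
for c in("scene","side"):
    im=optics.get_image(c);ims.append(im);k=optics.calibration(c);print(c,k)
    for n in("tray","riser","rack","hook","jar_left","chisel_25","block_plane"):
        print(n,[(np.round(d["point"]).tolist(),round(d["conf"],2)) for d in spotter.find_in(c,n)])
    cv2.imwrite(f"pics/{c}0.png",im)
E
```

```text
pics
{'t': 0.0, 'qpos': [-1.294, 0.424, 1.631, -0.0, 1.089, -0.019], 'qvel': [0.002, 0.001, -0.001, -0.0, -0.0, 0.0], 'joint_torque': [-0.002, -54.464, -27.366, 0.064, 0.023, -0.0], 'ee_pos': [182.052, -597.302, 221.89], 'orientation': [-3.106, -0.463, 0.0], 'ft_force': [0.321, -0.673, -0.014], 'moment': [-0.022, 0.025, 0.028], 'grasp_force': 0.0, 'width': 87.794}
scene {'camera_matrix': array([[385.7259546 ,   0.        , 318.82131089],
       [  0.        , 385.7259546 , 197.15710859],
       [  0.        ,   0.        ,   1.        ]]), 'distortion': array([-0.07447132,  0.        ,  0.        ,  0.        ,  0.        ]), 'xyz': array([194.7215382 , 425.35806002, 562.50494706]), 'orientation': array([-0.72974481,  2.44249676, -1.291923  ])}
tray [([249.0, 249.0], 0.86)]
riser [([283.0, 276.0], 0.59), ([252.0, 249.0], 0.17)]
rack []
hook [([363.0, 157.0], 0.55), ([362.0, 166.0], 0.18), ([186.0, 250.0], 0.17)]
jar_left [([381.0, 291.0], 0.79), ([375.0, 249.0], 0.73), ([332.0, 311.0], 0.72), ([257.0, 211.0], 0.63)]
chisel_25 [([278.0, 184.0], 0.62)]
block_plane [([184.0, 251.0], 0.58)]
side {'camera_matrix': array([[470.77259892,   0.        , 317.52817919],
       [  0.        , 470.77259892, 207.46424106],
       [  0.        ,   0.        ,   1.        ]]), 'distortion': array([-0.00520093,  0.        ,  0.        ,  0.        ,  0.        ]), 'xyz': array([138.07284276, 736.86340939, 471.02551401]), 'orientation': array([-0.52041572,  2.35148165, -1.58431681])}
tray [([255.0, 237.0], 0.76)]
riser [([270.0, 267.0], 0.61), ([344.0, 169.0], 0.35)]
rack [([337.0, 201.0], 0.95)]
hook []
jar_left [([382.0, 265.0], 0.81), ([255.0, 206.0], 0.73), ([342.0, 284.0], 0.64), ([366.0, 234.0], 0.58), ([289.0, 214.0], 0.54)]
chisel_25 []
block_plane [([181.0, 257.0], 0.68), ([342.0, 170.0], 0.2)]
```

View pics/scene0.png

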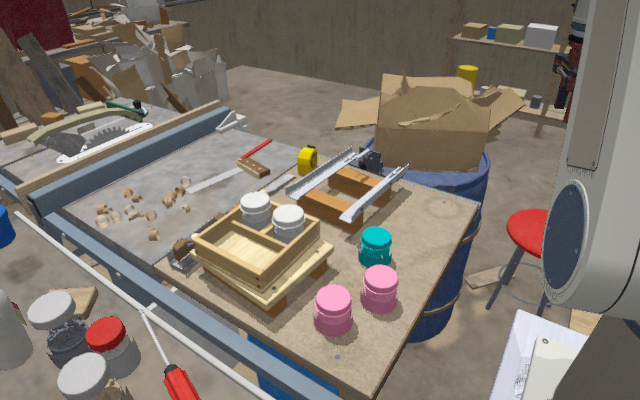

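View pics/side0.png

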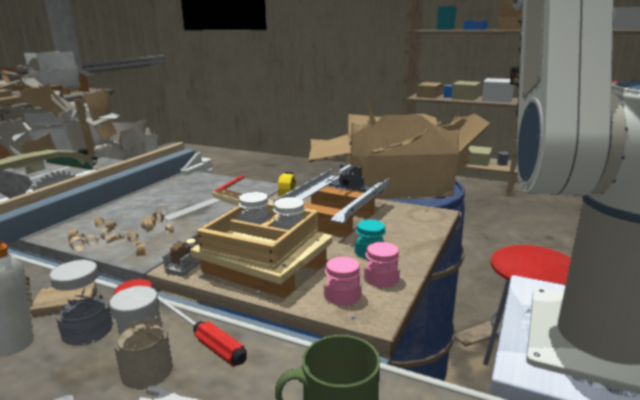

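The tray, with cream jars at scene (256,208) and (289,220), sits on the riser at (262,265). The rack is at (350,185), with the catch at about (370,160). The pink jars at (333,311) and (380,289) and the turquoise one at (375,249) are look-alikes. I'll locate things roughly first.

```bash
cat > h.py <<'E'
from workcell import get_obs, optics, spotter, ctrl
import cv2,numpy as np
from scipy.spatial.transform import Rotation as R
def ray(k,px):
    p=cv2.undistortPoints(np.array(px,float).reshape(-1,1,2),k["camera_matrix"],k["distortion"]).reshape(-1,2)
    return np.c_[p,np.ones(len(p))]@R.from_rotvec(k["orientation"]).as_matrix().T
def onplane(k,px,z):
    d=ray(k,px);c=np.array(k["xyz"]);return c+d*((z-c[2])/d[:,2])[:,None]
def proj(k,P):
    Rm=R.from_rotvec(k["orientation"]).as_matrix();c=np.array(k["xyz"])
    return cv2.projectPoints(np.array(P,float).reshape(-1,1,3),cv2.Rodrigues(Rm.T)[0],-Rm.T@c,k["camera_matrix"],k["distortion"])[0].reshape(-1,2)
E
python3 - <<'E'
from h import *
k=optics.calibration("scene")
# tray top corners(approx), rail ends, catch
for n,p,z in[("rearL",(194,239),106),("rearR",(262,284),106),("frontR",(321,226),106),("frontL",(245,198),106),("railLmouth",(290,190),60),("railRmouth",(344,216),60),("railLend",(355,150),60),("railRend",(408,168),60),("catch",(370,160),70),("plane",(184,251),30),("chisel",(230,175),10)]:
    print(n,onplane(k,[p],z).round())
w=optics.calibration("wrist");o=get_obs()
Rt=R.from_rotvec(o["orientation"])
print(w, Rt.as_matrix().round(3), "cam in tool",Rt.inv().apply(w["xyz"]-o["ee_pos"]), (Rt.inv()*R.from_rotvec(w["orientation"])).as_matrix().round(2))
E
```

```text
rearL [[692. 105. 106.]]
rearR [[514. 121. 106.]]
frontR [[517. -55. 106.]]
frontL [[705. -47. 106.]]
railLmouth [[ 688. -179.   60.]]
railRmouth [[ 526. -159.   60.]]
railLend [[ 659. -445.   60.]]
railRend [[ 492. -430.   60.]]
catch [[ 588. -399.   70.]]
plane [[763.  90.  30.]]
chisel [[ 928. -210.   10.]]
{'camera_matrix': array([[349.27681055,   0.        , 317.18700685],
       [  0.        , 349.27681055, 201.60930699],
       [  0.        ,   0.        ,   1.        ]]), 'distortion': array([-0.04304136,  0.        ,  0.        ,  0.        ,  0.        ]), 'xyz': array([ 253.01417508, -576.72296902,  384.46233473]), 'orientation': array([ 2.34063778, -1.73086376, -0.24041083])} [[ 0.957  0.291  0.   ]
 [ 0.291 -0.957 -0.   ]
 [ 0.     0.    -1.   ]] cam in tool [  73.88128716    0.43841727 -161.73950758] [[ 0.   -0.96 -0.27]
 [ 1.    0.   -0.  ]
 [ 0.   -0.27  0.96]]
```

move_arm(
  rows=[
    [0, 0, -4, 0, 100],
    [0, 0, -4, 0, 100],
    [0, 0, -4, 0, 100],
    [0, 0, -4, 0, 100],
    [4, -2.1, 0, 0, 100],
    [4, -2.1, 0, 0, 100],
    [4, -2.1, 0, 0, 100],
    [4, -2.1, 0, 0, 100],
    [4, -2.1, 0, 0, 100],
    [4, -2.1, 0, 0, 100],
  ],
)

```text
t: 2.05
ee_pos: [375.9, -406.2, 382.8]
orientation: [3.107, 0.463, 0.0]
ft_force: [-0.2, 0.3, -0.5]
width: 87.9
grasp_force: 0.0
```

move_arm(
  rows=[
    [4, -2.1, 0, 0, 100],
    [4, -2.1, 0, 0, 100],
    [4, -2.1, 0, 0, 100],
    [4, -2.1, 0, 0, 100],
    [4, -2.1, 0, 0, 100],
    [4, -2.1, 0, 0, 100],
    [4, -2.1, 0, 0, 100],
    [4, -2.1, 0, 8, 100],
    [3, -1, 0, 8, 100],
    [0, 0, 0, 7, 100],
  ],
)

```text
t: 3.3
ee_pos: [661.8, -137.2, 381.9]
orientation: [-3.137, 0.169, 0.001]
ft_force: [-0.3, 0.4, -0.5]
width: 87.9
grasp_force: 0.0
```

Run:
```python
from h import *
o=get_obs();print(o["t"],o["ee_pos"],o["orientation"],o["qpos"])
im=optics.get_image("wrist");cv2.imwrite("pics/w1.png",im)
import pickle;pickle.dump(optics.calibration("wrist"),open("w1.pkl","wb"))
for n in("tray","riser","rack","hook","jar_left"):
    print(n,[(np.round(d["point"]).tolist(),round(d["conf"],2)) for d in spotter.find_in("wrist",n)])
```

```text
3.3 [ 661.76636709 -137.15136688  381.90618383] [-3.13670308e+00  1.68733327e-01  6.36310353e-04] [-2.22095229e-01  3.75685771e-01  1.33568789e+00  2.84321124e-04
  1.43067779e+00  1.45614415e+00]
tray [([187.0, 202.0], 0.85)]
riser [([232.0, 142.0], 0.79), ([234.0, 179.0], 0.7)]
rack [([436.0, 191.0], 0.75), ([484.0, 206.0], 0.64)]
hook [([486.0, 205.0], 0.59)]
jar_left [([234.0, 177.0], 0.97), ([231.0, 302.0], 0.92), ([277.0, 311.0], 0.91), ([332.0, 292.0], 0.76), ([482.0, 198.0], 0.33)]
```

View pics/w1.png

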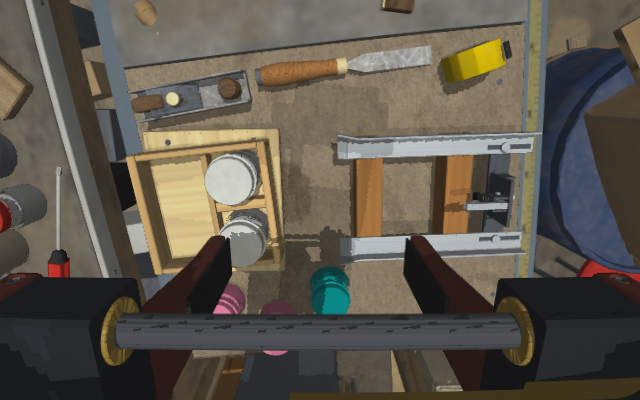

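The tray is at (195,205), the rack at (435,195), with the mouth at about x=340 and the hook at (485,203). The riser edge is at about x=280. An enlarged crop should give exact corners.

Run:
```python
import cv2
im=cv2.imread("pics/w1.png")[115:285,120:300];cv2.imwrite("pics/c1.png",cv2.resize(im,None,fx=3.5,fy=3.5,interpolation=cv2.INTER_CUBIC))
im=cv2.imread("pics/w1.png")[120:270,325:545];cv2.imwrite("pics/c2.png",cv2.resize(im,None,fx=3.5,fy=3.5,interpolation=cv2.INTER_CUBIC))
```

```text
(no output)
```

View pics/c1.png

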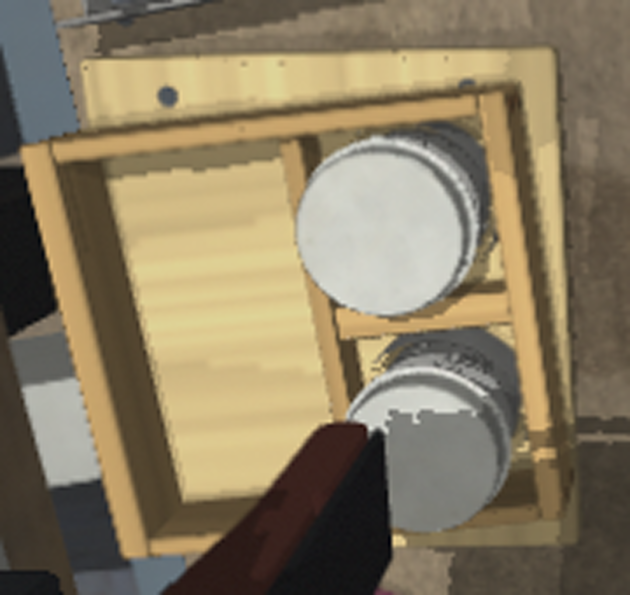

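View pics/c2.png

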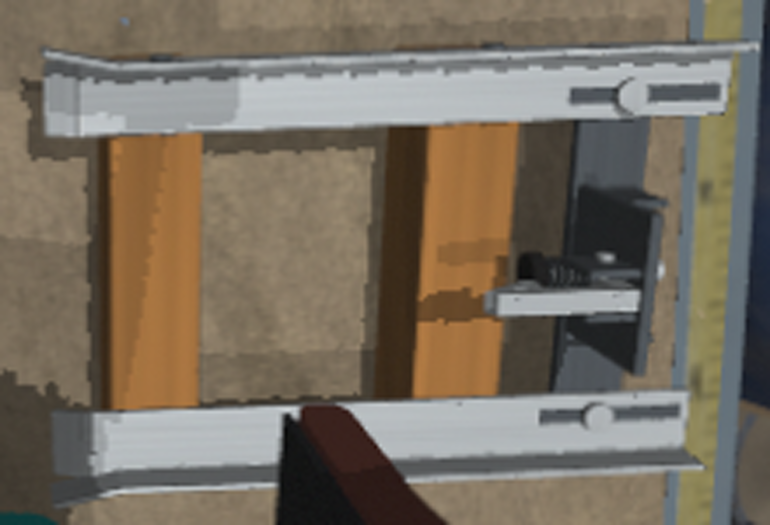

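```bash
cat > m.py <<'E'
from h import *
import pickle
k=pickle.load(open("w1.pkl","rb"))
c1=lambda p:np.array(p)/3.5+[120,115]-.36
c2=lambda p:np.array(p)/3.5+[325,120]-.36
T=onplane(k,c1([(22,148),(125,557),(567,520),(517,88)]),106)[:,:2]
Ri=onplane(k,c1([(82,60),(555,48),(577,543)]),58)[:,:2]
L=onplane(k,c2([(80,135),(728,112),(95,410),(686,393)]),56)[:,:2]
M=onplane(k,c2([(45,135),(53,410)]),52)[:,:2]
F=onplane(k,c2([(120,62),(757,45),(125,492),(703,465)]),74)[:,:2]
H=onplane(k,c2([(487,302),(640,300)]),110)[:,:2]
ang=lambda a,b:np.degrees(np.arctan2(b[0]-a[0],-(b[1]-a[1])))  # deg from -y towards +x
d=np.linalg.norm
print("tray",T.round(1),"len",d(T[3]-T[0]),d(T[2]-T[1]),"wid",d(T[1]-T[0]),d(T[2]-T[3]))
print("heads",ang(T[0],T[3]),ang(T[1],T[2]),"rearwall dir",np.degrees(np.arctan2(*(T[1]-T[0])[::-1])))
print("rear wall mid",T[:2].mean(0),"front mid",T[2:].mean(0))
print("riser",Ri.round(1),ang(Ri[0],Ri[1]),d(Ri[1]-Ri[0]),d(Ri[2]-Ri[1]),"edge mid",Ri[1:].mean(0))
print("rails",L.round(1),ang(L[0],L[1]),ang(L[2],L[3]),"gap",d(L[0]-L[2]))
print("flange",F.round(1),ang(F[0],F[1]),ang(F[2],F[3]),d(F[0]-F[2]),d(F[1]-F[3]))
print("mouth",M.round(1),M.mean(0),"hook",H.round(1))
E
python3 m.py
```

```text
tray [[697.3 103.1]
 [532.1 104.4]
 [529.4 -74.3]
 [697.7 -80. ]] len 183.07871950408833 178.7601707655447 wid 165.21370615843335 168.37129900611836
heads 0.12078562277755789 -0.8599122359020678 rearwall dir 179.55536082942405
rear wall mid [614.70907784 103.76891884] front mid [613.56065969 -77.14025669]
riser [[724.6  97.5]
 [707.3 -89.7]
 [495.5 -69.2]] -5.26919655068034 187.94392540080526 212.826529036039 edge mid [601.40048532 -79.43279065]
rails [[ 655.5 -180.3]
 [ 636.7 -442.9]
 [ 537.3 -176.4]
 [ 516.  -431.2]] -4.106808169081454 -4.7840633283277505 gap 118.31868010905701
flange [[ 684.6 -196.7]
 [ 665.3 -442.2]
 [ 506.4 -184.7]
 [ 490.2 -429.9]] -4.508930024382146 -3.771361955203748 178.63115881891775 175.46224563797603
mouth [[ 656.5 -166.5]
 [ 537.7 -158.6]] [ 597.07647682 -162.57407019] hook [[ 585.5 -322.2]
 [ 579.8 -380.2]]
```

move_arm(
  rows=[
    [0, 0, 0, -5.9, 100],
    [-0.8, -3.9, 0, 0, 100],
    [-0.8, -3.9, 0, 0, 100],
    [-0.8, -3.9, 0, 0, 100],
    [-0.8, -3.9, 0, 0, 100],
    [-0.8, -3.9, 0, 0, 100],
    [-0.8, -3.9, 0, 0, 100],
    [0, 0, 4, 0, 100],
    [0, 0, 4, 0, 100],
    [0, 0, 4, 0, 100],
  ],
)

```text
t: 4.85
ee_pos: [612.8, 95.1, 262.0]
orientation: [-3.141, 0.002, -0.002]
ft_force: [-0.1, 0.0, -0.7]
width: 87.8
grasp_force: 0.0
```

Run:
```python
from h import *
import pickle
o=get_obs();print(o["t"],o["ee_pos"],o["orientation"],o["ft_force"])
k=optics.calibration("wrist")
im=optics.get_image("wrist")
t=[[697.3,103.1,106],[532.1,104.4,106],[529.4,-74.3,106],[697.7,-80,106]]
p=proj(k,t);print(p.round())
for a,b in zip(p,np.roll(p,-1,0)):cv2.line(im,tuple(map(int,a.round())),tuple(map(int,b.round())),(0,255,0),1)
cv2.imwrite("pics/w2.png",im);pickle.dump(k,open("w2.pkl","wb"))
```

```text
4.85 [612.76025418  95.11312158 262.03224797] [-3.14141550e+00  2.31240315e-03 -1.62245007e-03] [-0.12398223  0.01083646 -0.70398423]
[[308.  91.]
 [307. 264.]
 [485. 266.]
 [515.  92.]]
```

View pics/w2.png

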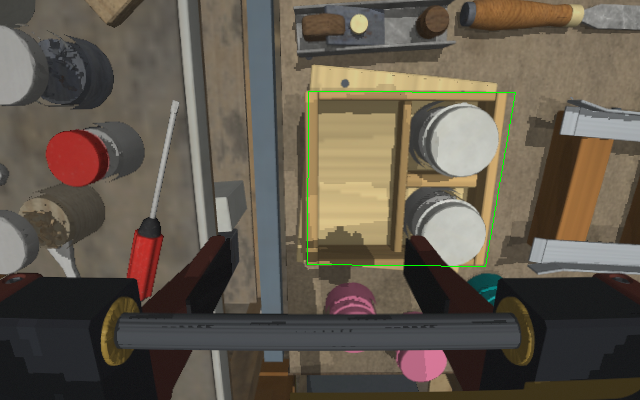

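The overlay fits the tray's rear edge (x≈307) well. Its front left corner is really at (505,94), a few mm shorter than I drew it. The tray heading is about 0° and the tool matches. Going down to pinch the rear wall.

move_arm(
  rows=[
    [0.2, -0.27, 4, 0, 80],
    [0, 0, 4, 0, 60],
    [0, 0, 4, 0, 60],
    [0, 0, 3, 0, 60],
    [0, 0, 2, 0, 60],
    [0, 0, 1.3, 0, 60],
    [0, 0, 0, 0, 60],
  ],
)

```text
t: 5.78
ee_pos: [614.9, 97.9, 79.5]
orientation: [3.142, -0.004, -0.001]
ft_force: [-0.9, -0.7, 1.7]
width: 52.6
grasp_force: 0.0
```

move_arm(
  rows=[
    [0, 0, 0, 0, 40],
    [0, 0, 0, 0, 20],
    [0, 0, 0, 0, 8],
    [0, 0, 0, 0, 0],
    [0, 0, 0, 0, 0],
    [0, 0, 0, 0, 0],
    [0, 0, 0, 0, 0],
    [0, 0, 0, 0, 0],
  ],
)

```text
t: 6.78
ee_pos: [615.1, 98.5, 80.0]
orientation: [-3.141, 0.004, -0.001]
ft_force: [-0.1, 5.3, 5.4]
width: 11.7
grasp_force: 30.0
```

Run:
```python
from h import *
import pickle
o=get_obs();print({k:np.round(v,3).tolist() for k,v in o.items()})
k=optics.calibration("wrist")
im=optics.get_image("wrist");cv2.imwrite("pics/w3.png",im);pickle.dump(k,open("w3.pkl","wb"))
```

```text
{'t': 6.775, 'qpos': [0.139, 0.604, 1.714, 0.001, 0.823, 1.712], 'qvel': [-0.001, -0.0, 0.0, -0.0, 0.003, 0.002], 'joint_torque': [-3.287, -55.602, -19.826, -1.158, -0.121, -0.042], 'ee_pos': [615.121, 98.453, 79.997], 'orientation': [-3.141, 0.004, -0.001], 'ft_force': [-0.079, 5.335, 5.436], 'moment': [0.83, 0.172, -0.083], 'grasp_force': 30.001, 'width': 11.737}
```

View pics/w3.png

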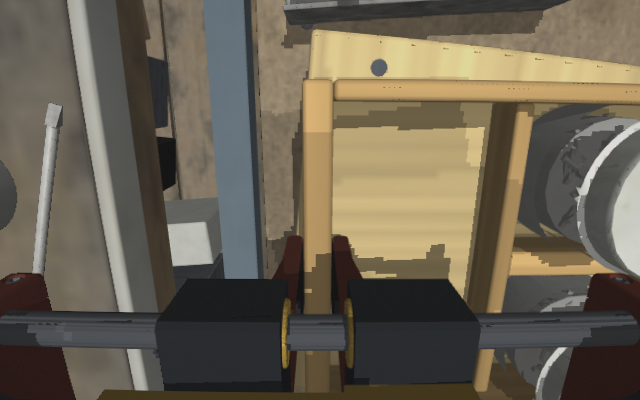

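Pinched: width 11.7, pressing down about 5 N. Next I turn the tray onto the rack axis (heading about -4.35°) and shift it 2 mm sideways.

move_arm(
  rows=[
    [0.05, 0, 0, 1, 0],
    [0.05, 0, 0, 1, 0],
    [0.05, 0, 0, 1, 0],
    [0.05, 0, 0, 1.2, 0],
    [0, 0.3, 0, 0, 0],
    [0, 0.5, 0, 0, 0],
    [0, 0.5, 0, 0, 0],
    [0, 0.5, 0, 0, 0],
    [0, 0.2, 0, 0, 0],
    [0, 0, 0, 0, 0],
  ],
)

```text
t: 8.07
ee_pos: [615.4, 78.6, 80.0]
orientation: [-3.138, 0.122, -0.0]
ft_force: [1.5, 4.5, 8.0]
width: 11.9
grasp_force: 30.0
```

Run:
```python
from h import *
o=get_obs();print({k:np.round(v,3).tolist() for k,v in o.items()})
h=np.degrees(2*np.arctan2(o["orientation"][1],o["orientation"][0]));print("tool x ang",(h+180)%360-180)
ims=[]
im=optics.get_image("scene")[90:330,160:440];ims=cv2.resize(im,None,fx=2.5,fy=2.5,interpolation=cv2.INTER_CUBIC)
k=optics.calibration("scene")
# predicted tray top outline if tray aligned with tool
a=np.radians((h+180)%360-180);f=np.array([np.sin(a),-np.cos(a)]);l=np.array([np.cos(a),np.sin(a)])
g=o["ee_pos"][:2]
P=[np.r_[g+f*x+l*y,106] for x,y in((-6,84),(-6,-84),(174,-84),(174,84))]
e=np.radians(-4.35);f=np.array([np.sin(e),-np.cos(e)]);l=np.array([np.cos(e),np.sin(e)]);m=np.array([597.3,-162.6])
Q=[np.r_[m+f*x+l*y,74] for x,y in((20,86.5),(20,-86.5),(275,-86.5),(275,86.5))]
for S,c in((P,(0,255,0)),(Q,(0,0,255))):
    q=((proj(k,S)-[160,90])*2.5+.75).round().astype(int);cv2.polylines(ims,[q.reshape(-1,1,2)],True,c,1)
cv2.imwrite("pics/s2.png",ims)
```

```text
{'t': 8.075, 'qpos': [0.107, 0.601, 1.72, 0.002, 0.82, 1.754], 'qvel': [0.0, -0.002, 0.001, -0.004, 0.002, 0.0], 'joint_torque': [-2.838, -53.65, -18.2, -0.855, 0.258, -0.016], 'ee_pos': [615.385, 78.614, 80.031], 'orientation': [-3.138, 0.122, -0.0], 'ft_force': [1.469, 4.472, 7.978], 'moment': [0.665, -0.196, -0.019], 'grasp_force': 30.003, 'width': 11.891}
tool x ang -4.4439137914612274
```

View pics/s2.png

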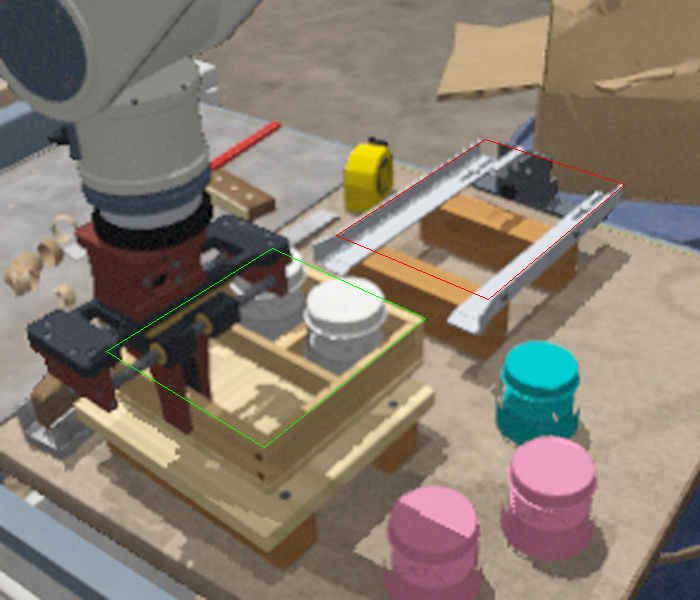

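Both overlays fit and the tray is on the axis. I'll cross the gap while keeping a slight downward press.

move_arm(
  rows=[
    [0, 0.3, 0, 0, 0],
    [0, 0.5, 0, 0, 0],
    [0, 0.5, 0, 0, 0],
    [0, 0.5, 0, 0, 0],
    [0, 0.5, 0, 0, 0],
    [0, 0.5, 0, 0, 0],
    [0, 0.5, 0, 0, 0],
    [0, 0.5, 0, 0, 0],
    [0, 0.3, 0, 0, 0],
    [0, 0, 0, 0, 0],
  ],
)

```text
t: 9.38
ee_pos: [612.2, 37.7, 80.0]
orientation: [-3.138, 0.122, 0.0]
ft_force: [0.3, 4.5, 7.9]
width: 11.9
grasp_force: 30.0
```

move_arm(
  rows=[
    [0, 0.3, 0, 0, 0],
    [0, 0.5, 0, 0, 0],
    [0, 0.5, 0, 0, 0],
    [0, 0.4, 0, 0, 0],
    [0, 0.4, 0, 0, 0],
    [0, 0.4, 0, 0, 0],
    [0, 0.3, 0, 0, 0],
    [0, 0, 0, 0, 0],
  ],
)

```text
t: 10.38
ee_pos: [610.1, 9.9, 80.0]
orientation: [-3.138, 0.122, 0.0]
ft_force: [0.1, 4.2, 7.6]
width: 12.0
grasp_force: 30.0
```

Run:
```python
from h import *
o=get_obs();print(o["ft_force"],o["moment"],o["orientation"])
im=optics.get_image("side")[150:300,180:420]
cv2.imwrite("pics/s3.png",cv2.resize(im,None,fx=3.3,fy=3.3,interpolation=cv2.INTER_CUBIC))
```

```text
[0.09875134 4.23284924 7.64714667] [ 0.72647413 -0.17933723  0.04213091] [-3.13788250e+00  1.21673946e-01  8.34126858e-05]
```

View pics/s3.png

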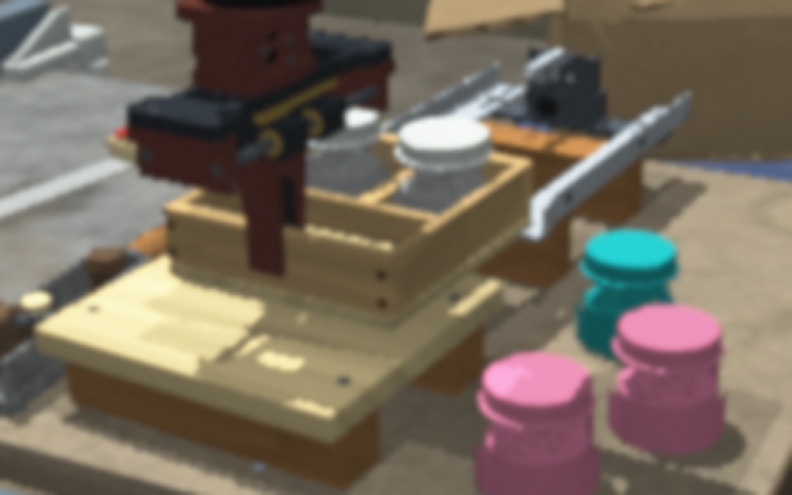

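The tray is level with its front at the mouth (~(530,190)) and lies between the flared flanges. Entering the rails.

move_arm(
  rows=[
    [0, 0.3, 0, 0, 0],
    [0, 0.4, 0, 0, 0],
    [0, 0.4, 0, 0, 0],
    [0, 0.4, 0, 0, 0],
    [0, 0.4, 0, 0, 0],
    [0, 0.4, 0, 0, 0],
    [0, 0.4, 0, 0, 0],
    [0, 0.3, 0, 0, 0],
    [0, 0, 0, 0, 0],
  ],
)

```text
t: 11.55
ee_pos: [607.9, -19.8, 80.1]
orientation: [-3.137, 0.122, -0.0]
ft_force: [0.1, 6.2, 8.8]
width: 12.1
grasp_force: 30.0
```

move_arm(
  rows=[
    [0, 0.4, 0, 0, 0],
    [0, 0.6, 0, 0, 0],
    [0, 0.6, 0, 0, 0],
    [0, 0.6, 0, 0, 0],
    [0, 0.6, 0, 0, 0],
    [0, 0.6, 0, 0, 0],
    [0, 0.5, 0, 0, 0],
    [0, 0.3, 0, 0, 0],
    [0, 0, 0, 0, 0],
  ],
)

```text
t: 12.68
ee_pos: [604.6, -61.6, 80.2]
orientation: [-3.137, 0.123, 0.0]
ft_force: [1.3, 5.1, 9.5]
width: 11.9
grasp_force: 30.1
```

move_arm(
  rows=[
    [0, 0.4, 0, 0, 0],
    [0, 0.5, 0, 0, 0],
    [0, 0.5, 0, 0, 0],
    [0, 0.5, 0, 0, 0],
    [0, 0.5, 0, 0, 0],
    [0, 0.5, 0, 0, 0],
    [0, 0.5, 0, 0, 0],
    [0, 0.3, 0, 0, 0],
    [0, 0, 0, 0, 0],
  ],
)

```text
t: 13.8
ee_pos: [601.2, -99.9, 79.1]
orientation: [3.139, -0.12, -0.002]
ft_force: [-0.0, -1.4, -6.6]
width: 11.8
grasp_force: 30.0
```

The rear is off the riser and the tool now carries some of the weight, so I lower it 1.5 mm onto the rails.

move_arm(
  rows=[
    [0, 0, 0.05, 0, 0],
    [0, 0, 0.05, 0, 0],
    [0, 0, 0.05, 0, 0],
    [0, 0, 0, 0, 0],
  ],
)

```text
t: 14.3
ee_pos: [601.7, -99.4, 78.3]
orientation: [3.139, -0.119, -0.0]
ft_force: [-1.5, -0.4, -3.9]
width: 11.7
grasp_force: 30.0
```

move_arm(
  rows=[
    [0, 0, 0.04, 0, 0],
    [0, 0, 0.04, 0, 0],
    [0, 0, 0.0, 0, 0],
    [0, 0, 0, 0, 0],
  ],
)

```text
t: 14.8
ee_pos: [601.8, -99.3, 77.9]
orientation: [-3.139, 0.119, 0.0]
ft_force: [-4.2, 1.6, 6.2]
width: 12.0
grasp_force: 30.0
```

move_arm(
  rows=[
    [0, 0.4, 0, 0, 0],
    [0, 0.6, 0, 0, 0],
    [0, 0.6, 0, 0, 0],
    [0, 0.6, 0, 0, 0],
    [0, 0.6, 0, 0, 0],
    [0, 0.6, 0, 0, 0],
    [0, 0.6, 0, 0, 0],
    [0, 0.5, 0, 0, 0],
    [0, 0.3, 0, 0, 0],
    [0, 0, 0, 0, 0],
  ],
)

```text
t: 16.05
ee_pos: [599.3, -147.6, 78.0]
orientation: [3.139, -0.119, 0.003]
ft_force: [0.3, 2.8, 5.5]
width: 11.7
grasp_force: 30.0
```

move_arm(
  rows=[
    [0, 0.2, 0, 0, 0],
    [0, 0.2, 0, 0, 0],
    [0, 0.2, 0, 0, 0],
    [0, 0.2, 0, 0, 0],
    [0, 0.2, 0, 0, 0],
    [0, 0.2, 0, 0, 0],
    [0, 0.2, 0, 0, 0],
    [0, 0, 0, 0, 0],
  ],
)

```text
t: 17.05
ee_pos: [598.1, -160.9, 78.0]
orientation: [-3.139, 0.119, -0.003]
ft_force: [0.5, 6.0, 7.0]
width: 12.0
grasp_force: 30.0
```

move_arm(
  rows=[
    [0, 0.15, 0, 0, 0],
    [0, 0.15, 0, 0, 0],
    [0, 0, 0, 0, 0],
  ],
)

```text
t: 17.42
ee_pos: [597.8, -163.7, 78.0]
orientation: [-3.139, 0.119, -0.003]
ft_force: [0.6, 6.8, 6.4]
width: 11.8
grasp_force: 30.0
```

move_arm(
  rows=[
    [0, 0.15, 0, 0, 0],
    [0, 0.15, 0, 0, 0],
    [0, 0, 0, 0, 0],
  ],
)

```text
t: 17.8
ee_pos: [597.6, -166.7, 78.0]
orientation: [-3.139, 0.119, -0.002]
ft_force: [0.2, 6.9, 6.3]
width: 12.2
grasp_force: 30.0
```

move_arm(
  rows=[
    [0, 0.15, 0, 0, 0],
    [0, 0.15, 0, 0, 0],
    [0, 0, 0, 0, 0],
  ],
)

```text
t: 18.18
ee_pos: [597.3, -169.7, 78.0]
orientation: [-3.139, 0.119, -0.003]
ft_force: [0.7, 6.8, 6.1]
width: 11.8
grasp_force: 30.0
```

Run:
```python
from h import *
o=get_obs();print(o["t"])
k=optics.calibration("scene");im=optics.get_image("scene")
g=spotter.regions_of("scene","hook");print([(d["point"],d["conf"],d["region"].sum()) for d in g])
c=im[130:220,300:430];cv2.imwrite("pics/s4.png",cv2.resize(c,None,fx=6,fy=6,interpolation=cv2.INTER_CUBIC))
```

```text
18.175
[([366.0, 153.9], 0.51, np.int64(42))]
```

View pics/s4.png

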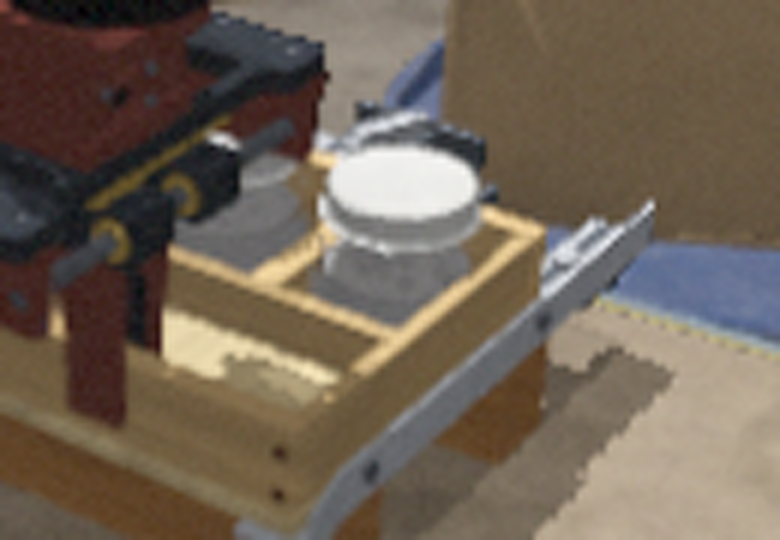

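The tray is inside the rails and flat, with the hook over the front wall at about (400,120) in the crop. I'll keep feeling in small steps.

move_arm(
  rows=[
    [0, 0.1, 0, 0, 0],
    [0, 0.1, 0, 0, 0],
    [0, 0, 0, 0, 0],
  ],
)

```text
t: 18.65
ee_pos: [597.2, -171.7, 78.0]
orientation: [-3.139, 0.119, -0.002]
ft_force: [-0.1, 7.0, 6.4]
width: 11.8
grasp_force: 30.0
```

move_arm(
  rows=[
    [0, 0.1, 0, 0, 0],
    [0, 0.1, 0, 0, 0],
    [0, 0, 0, 0, 0],
  ],
)

```text
t: 19.02
ee_pos: [597.0, -173.6, 78.0]
orientation: [-3.139, 0.119, -0.002]
ft_force: [0.9, 7.1, 5.7]
width: 12.2
grasp_force: 30.0
```

move_arm(
  rows=[
    [0, 0.1, 0, 0, 0],
    [0, 0.1, 0, 0, 0],
    [0, 0, 0, 0, 0],
  ],
)

```text
t: 19.4
ee_pos: [596.9, -175.7, 78.0]
orientation: [-3.139, 0.119, -0.003]
ft_force: [0.7, 6.7, 6.8]
width: 11.8
grasp_force: 30.0
```

move_arm(
  rows=[
    [0, 0.1, 0, 0, 0],
    [0, 0.1, 0, 0, 0],
    [0, 0, 0, 0, 0],
  ],
)

```text
t: 19.77
ee_pos: [596.7, -177.6, 78.0]
orientation: [-3.139, 0.119, -0.002]
ft_force: [0.8, 6.9, 6.6]
width: 11.7
grasp_force: 30.0
```

move_arm(
  rows=[
    [0, 0.1, 0, 0, 0],
    [0, 0.1, 0, 0, 0],
    [0, 0, 0, 0, 0],
  ],
)

```text
t: 20.15
ee_pos: [596.6, -179.0, 78.0]
orientation: [-3.138, 0.119, -0.002]
ft_force: [1.1, 9.5, 7.0]
width: 11.6
grasp_force: 30.0
```

move_arm(
  rows=[
    [0, 0.1, 0, 0, 0],
    [0, 0.0, 0, 0, 0],
  ],
)

```text
t: 20.4
ee_pos: [596.5, -179.7, 78.0]
orientation: [-3.138, 0.119, -0.002]
ft_force: [0.3, 12.6, 7.7]
width: 11.7
grasp_force: 30.0
```

move_arm(
  rows=[
    [0, 0.1, 0, 0, 0],
    [0, 0.0, 0, 0, 0],
  ],
)

```text
t: 20.65
ee_pos: [596.4, -180.4, 78.0]
orientation: [-3.137, 0.119, -0.002]
ft_force: [0.2, 13.1, 7.2]
width: 12.1
grasp_force: 30.0
```

The buffer was met at TCP y≈-178.8. The hook should drop near y≈-184.5, at about 20 N.

move_arm(
  rows=[
    [0, 0.1, 0, 0, 0],
    [0, 0.1, 0, 0, 0],
    [0, 0.0, 0, 0, 0],
  ],
)

```text
t: 21.02
ee_pos: [596.3, -182.0, 78.0]
orientation: [-3.137, 0.119, -0.002]
ft_force: [1.3, 14.2, 8.0]
width: 11.4
grasp_force: 30.0
```

move_arm(
  rows=[
    [0, 0.1, 0, 0, 0],
    [0, 0.0, 0, 0, 0],
  ],
)

```text
t: 21.28
ee_pos: [596.2, -182.7, 78.0]
orientation: [-3.136, 0.119, -0.002]
ft_force: [1.9, 16.4, 7.6]
width: 12.2
grasp_force: 30.0
```

Run:
```python
from h import *
o=get_obs();print(o["t"],o["ee_pos"],o["ft_force"])
im=optics.get_image("scene");cv2.imwrite("pics/raw5.png",im)
a=cv2.imread("pics/s4.png");c=im[130:220,300:430];c=cv2.resize(c,None,fx=6,fy=6,interpolation=cv2.INTER_CUBIC)
d=cv2.absdiff(a,c)[60:200,300:520];print(d.mean())
```

```text
21.275 [ 596.20993116 -182.69568821   78.03436817] [ 1.93304721 16.38384389  7.57993176]
28.634285714285713
```

I've used all ten picture views, so I'll track the hook numerically: 0.7 mm steps, comparing the hook patch between frames.

move_arm(
  rows=[
    [0, 0.1, 0, 0, 0],
    [0, 0.0, 0, 0, 0],
  ],
)

```text
t: 21.58
ee_pos: [596.1, -183.5, 78.0]
orientation: [-3.136, 0.119, -0.002]
ft_force: [1.3, 17.7, 8.1]
width: 11.7
grasp_force: 30.0
```

```bash
cat > cmp.py <<'E'
from h import *
import sys
o=get_obs();print(o["t"],o["ee_pos"],o["ft_force"])
im=optics.get_image("scene");cv2.imwrite(f"pics/raw{sys.argv[1]}.png",im)
p=cv2.imread(f"pics/raw{int(sys.argv[1])-1}.png")
d=cv2.absdiff(im,p).mean(2)
print("hook patch",d[143:158,352:374].mean().round(2),"jar/static",d[160:175,350:375].mean().round(2))
for q in(p,im):  # bright bar: centroid row per column in the patch
    g=cv2.cvtColor(q,cv2.COLOR_BGR2GRAY)[143:160,354:374].astype(int);m=g>140
    print([int(np.argmax(m[:,c]))+143 if m[:,c].any() else -1 for c in range(20)], m.sum())
E
python3 cmp.py 6
```

```text
21.575 [ 596.12431149 -183.46026124   78.0067108 ] [ 1.3052514  17.65762484  8.06002468]
hook patch 2.71 jar/static 5.0
[-1, 153, 153, 146, 144, 144, 144, 144, 143, 143, 143, 150, 149, 148, 148, 149, 152, 152, 152, 152] 174
[-1, 153, 152, 146, 144, 143, 144, 143, 143, 143, 143, 150, 149, 148, 148, 149, 152, 152, 152, 152] 175
```

move_arm(
  rows=[
    [0, 0.08, 0, 0, 0],
    [0, 0.0, 0, 0, 0],
  ],
)

```text
t: 21.88
ee_pos: [596.1, -184.0, 78.0]
orientation: [-3.136, 0.119, -0.001]
ft_force: [1.7, 18.3, 8.2]
width: 12.2
grasp_force: 30.0
```

```bash
python3 cmp.py 7
```

```text
21.875 [ 596.05432524 -183.95445133   78.01598229] [ 1.66947849 18.34000348  8.16279003]
hook patch 2.18 jar/static 4.09
[-1, 153, 152, 146, 144, 143, 144, 143, 143, 143, 143, 150, 149, 148, 148, 149, 152, 152, 152, 152] 175
[-1, 154, 153, 146, 146, 143, 144, 144, 143, 143, 143, 150, 149, 148, 148, 149, 152, 152, 152, 152] 171
```

move_arm(
  rows=[
    [0, 0.08, 0, 0, 0],
    [0, 0.0, 0, 0, 0],
  ],
)

```text
t: 22.18
ee_pos: [596.0, -184.5, 78.0]
orientation: [-3.135, 0.119, -0.001]
ft_force: [1.6, 20.1, 8.3]
width: 11.7
grasp_force: 30.0
```

```bash
python3 cmp.py 8
```

```text
22.175 [ 596.00114577 -184.52134505   78.001909  ] [ 1.63990669 20.08248186  8.34665008]
hook patch 2.61 jar/static 4.45
[-1, 154, 153, 146, 146, 143, 144, 144, 143, 143, 143, 150, 149, 148, 148, 149, 152, 152, 152, 152] 171
[-1, 154, 153, 152, 144, 145, 143, 143, 143, 143, 143, 150, 149, 148, 148, 149, 152, 152, 152, 152] 172
```

move_arm(
  rows=[
    [0, 0.08, 0, 0, 0],
    [0, 0.0, 0, 0, 0],
  ],
)

```text
t: 22.48
ee_pos: [595.9, -185.1, 78.0]
orientation: [-3.135, 0.119, -0.001]
ft_force: [1.6, 20.1, 9.5]
width: 11.7
grasp_force: 30.0
```

```bash
python3 cmp.py 9
```

```text
22.475 [ 595.89581366 -185.08592649   78.03222117] [ 1.63824983 20.11738965  9.52615167]
hook patch 3.76 jar/static 4.78
[-1, 154, 153, 152, 144, 145, 143, 143, 143, 143, 143, 150, 149, 148, 148, 149, 152, 152, 152, 152] 172
[-1, 154, 153, 152, 146, 144, 144, 143, 143, 143, 151, 150, 149, 148, 148, 149, 152, 152, 152, 152] 169
```

Run:
```python
import cv2,numpy as np
f=[cv2.imread(f"pics/raw{i}.png").astype(int) for i in range(5,10)]
s0=cv2.imread("pics/scene0.png").astype(int)
for a,b in zip(f,f[1:]):
    d=abs(a-b).mean(2)[130:170,345:390];d=d.reshape(8,5,9,5).mean((1,3));print(d.round().astype(int),"\n")
for q in(s0,f[0],f[-1]):print(q.mean(2).astype(int)[136:166:2,350:386:2],"\n")
```

```text
[[ 4  5  2  2  1  2  2  2  2]
 [ 3  4  8  1  1  2  3  2  2]
 [ 4  3  3  2  1  2  2  3  2]
 [ 3  3  2  2  2  2  2  2  2]
 [ 4  5  6  1  4  3 10  2  2]
 [ 3  4  4  1  0  0  1  6  2]
 [ 2  3 13  6  3  2  2  8  3]
 [ 2  2  8 15  7  4  3  3  5]] 

[[2 5 2 2 2 2 2 2 2]
 [3 5 6 2 1 2 2 2 2]
 [4 4 3 2 2 2 2 2 2]
 [3 4 2 2 2 2 2 2 2]
 [3 4 4 1 2 5 5 3 2]
 [2 3 4 1 1 0 1 3 2]
 [2 3 8 7 4 3 2 5 6]
 [2 2 5 7 6 3 3 2 3]] 

[[ 8  3  4  2  1  2  2  2  2]
 [ 4  4  3  1  2  2  2  2  2]
 [ 3  3  4  1  2  2  2  2  2]
 [ 4  3  9  2  2  2  2  2  2]
 [ 4  5  4  1  1  1  7  3  2]
 [ 4  3  4  0  1  0  1 10  2]
 [ 2  2 10  2  2  3  1  5  7]
 [ 2  2  7 11  8  4  2  2  3]] 

[[ 3  8  2  2  2  2  2  2  2]
 [ 4  6  3  1  1  2  2  2  2]
 [ 3  3  9  1  2  2  3  2  2]
 [ 3  4 14  2  2  2  2  3  2]
 [ 3  5  4  1  3  7  4  2  2]
 [ 3  4  4  1  1  1  1  6  2]
 [ 2  3  9  5  3  2  2  4  2]
 [ 2  2  7 15 10  4  3  2  4]] 

[[138 142 141 139 141 142 140 142 138 141 142 140 102  88  89  89  85  89]
 [141 142 145 145 145 145 144 142 144 140 138 106  96  89  89  89  87  86]
 [140 144 141 146 144 145 148 148 145 133 115  74 
[... 2481 characters left out ...]
 90  89  90  90  89  91]
 [ 66  63  46  31 135  46  60 110 108 148 129 128  94  88  88  89  90  90]
 [ 59  51  44 123 137  54  53 141 207 206 111  93 108  88  87  89  86  90]
 [ 48  45  47 124 135  81 176 225 218 215 216 200 169 149 104  84  84  83]
 [117 112  88 193 212 224 237 240 238 237 237 239 239 238 241 143  85  86]
 [140 125  97 150 217 235 237 238 237 236 236 237 238 237 237 236 136  84]
 [108  98  97 165 191 234 234 234 235 234 235 236 237 236 234 235 217  86]
 [108 106  94 106 154 212 232 234 235 234 233 235 237 237 235 229 150  83]
 [115 101  94 117 166 117 193 214 223 229 233 232 230 228 203 144 133 149]
 [107  94  94 106 206 139 117 121 122 125 128 129 128 120 124 116 152 160]]
```

The scene camera can't settle it because the jar hides the hook. By force and travel the buffer is in about 6.1 mm, and the last step showed a slight force drop. I'll push another 0.6 mm for margin, then back off gently to feel whether the hook holds.

move_arm(
  rows=[
    [0, 0.09, 0, 0, 0],
    [0, 0.0, 0, 0, 0],
    [0, 0.0, 0, 0, 0],
  ],
)

```text
t: 22.9
ee_pos: [595.9, -185.7, 78.0]
orientation: [-3.135, 0.119, -0.001]
ft_force: [1.3, 23.1, 10.2]
width: 12.0
grasp_force: 30.0
```

move_arm(
  rows=[
    [0, -0.1, 0, 0, 0],
    [0, -0.1, 0, 0, 0],
    [0, -0.1, 0, 0, 0],
    [0, 0, 0, 0, 0],
  ],
)

```text
t: 23.4
ee_pos: [596.0, -185.3, 78.0]
orientation: [-3.138, 0.119, -0.002]
ft_force: [-0.2, 10.2, 7.6]
width: 11.6
grasp_force: 30.0
```

move_arm(
  rows=[
    [0, -0.1, 0, 0, 0],
    [0, -0.1, 0, 0, 0],
    [0, 0, 0, 0, 0],
  ],
)

```text
t: 23.78
ee_pos: [596.2, -183.9, 78.0]
orientation: [-3.139, 0.119, -0.002]
ft_force: [-0.1, 6.3, 6.8]
width: 11.9
grasp_force: 30.0
```

move_arm(
  rows=[
    [0, -0.1, 0, 0, 0],
    [0, -0.1, 0, 0, 0],
    [0, 0, 0, 0, 0],
  ],
)

```text
t: 24.15
ee_pos: [596.3, -182.4, 78.0]
orientation: [3.139, -0.119, 0.002]
ft_force: [0.0, 4.2, 7.0]
width: 11.8
grasp_force: 30.0
```

move_arm(
  rows=[
    [0, -0.1, 0, 0, 0],
    [0, 0, 0, 0, 0],
  ],
)

```text
t: 24.4
ee_pos: [596.4, -181.6, 78.0]
orientation: [3.139, -0.119, 0.002]
ft_force: [-1.2, 3.2, 6.3]
width: 12.0
grasp_force: 30.0
```

move_arm(
  rows=[
    [0, -0.1, 0, 0, 0],
    [0, 0, 0, 0, 0],
  ],
)

```text
t: 24.65
ee_pos: [596.4, -181.1, 78.0]
orientation: [3.138, -0.119, 0.003]
ft_force: [-0.5, 0.6, 5.6]
width: 11.6
grasp_force: 30.0
```

move_arm(
  rows=[
    [0, -0.1, 0, 0, 0],
    [0, 0, 0, 0, 0],
  ],
)

```text
t: 24.9
ee_pos: [596.5, -181.0, 78.0]
orientation: [3.137, -0.119, 0.003]
ft_force: [-1.3, -4.3, 6.0]
width: 11.6
grasp_force: 30.0
```

The hook holds: 1 mm of back-off command moved the tray only 0.1 mm and swung the force by 5 N. I'll relax, release and lift clear.

move_arm(
  rows=[
    [0, 0.1, -0.03, 0, 0],
    [0, 0, 0, 0, 0],
    [0, 0, 0, 0, 20],
    [0, 0, 0, 0, 40],
    [0, 0, 0, 0, 50],
    [0, 0, 0, 0, 50],
    [0, 0, 0, 0, 50],
  ],
)

```text
t: 25.78
ee_pos: [595.6, -180.5, 77.6]
orientation: [-3.139, 0.119, 0.0]
ft_force: [0.2, -0.2, -0.2]
width: 43.7
grasp_force: 0.0
```

move_arm(
  rows=[
    [0, 0, -1, 0, 50],
    [0, 0, -2, 0, 50],
    [0, 0, -4, 0, 50],
    [0, 0, -4, 0, 50],
    [0, 0, -5, 0, 50],
    [0, 0, -5, 0, 50],
    [0, 0, -5, 0, 50],
    [0, 0, 0, 0, 50],
  ],
)

```text
t: 26.78
ee_pos: [597.7, -181.2, 344.5]
orientation: [3.136, -0.119, 0.016]
ft_force: [0.4, 0.7, 0.1]
width: 43.8
grasp_force: 0.0
```

Run:
```python
from h import *
o=get_obs();print(o["t"],o["ee_pos"],o["ft_force"],o["width"])
k=optics.calibration("wrist");im=optics.get_image("wrist");cv2.imwrite("pics/w9.png",im)
for n in("tray","hook","jar_left"):
    for d in spotter.find_in("wrist",n):print(n,np.round(d["point"]),round(d["conf"],2),onplane(k,[d["point"]],{"tray":90,"hook":105,"jar_left":131}[n]).round())
# tray edges predicted
e=np.radians(-4.35);f=np.array([np.sin(e),-np.cos(e)]);l=np.array([np.cos(e),np.sin(e)]);m=np.array([596.4,-181.0])-f*6
g=cv2.cvtColor(im,cv2.COLOR_BGR2HSV)
r=[d for d in spotter.regions_of("wrist","tray")][0]["region"]
ys,xs=np.where(r);c=cv2.boxPoints(cv2.minAreaRect(np.c_[xs,ys].astype(np.float32)))
print(onplane(k,c,104).round(1).tolist());print("expect",[ (m+f*x+l*y).round(1).tolist() for x,y in((0,84),(0,-84),(180,-84),(180,84))])
```

```text
26.775 [ 597.71769426 -181.19959282  344.45391539] [0.44338688 0.67719337 0.08419307] 43.77961281479238
tray [364. 167.] 0.79 [[ 596. -239.   90.]]
tray [461. 171.] 0.66 [[ 582. -356.   90.]]
hook [462. 171.] 0.89 [[ 586. -352.  105.]]
jar_left [431. 137.] 0.89 [[ 630. -306.  131.]]
jar_left [295. 274.] 0.87 [[ 482. -147.  131.]]
jar_left [178. 272.] 0.62 [[494.  -9. 131.]]
[[513.6, -169.5, 104.0], [680.1, -182.6, 104.0], [667.8, -359.0, 104.0], [498.5, -365.4, 104.0]]
expect [[680.6, -181.4], [513.1, -168.6], [499.4, -348.1], [667.0, -360.9]]
```

Run:
```python
from h import *
import pickle
k1=pickle.load(open("w1.pkl","rb"));k=optics.calibration("wrist")
def c2(p):return np.array(p)/3.5+[325,120]-.36
for z in(85,95,105,115,125):
    print(z,proj(k,onplane(k1,c2([(487,302),(640,300)]),z)).round(1).tolist())
im=cv2.imread("pics/w9.png")
for d in spotter.regions_of("wrist","hook")[:2]:
    ys,xs=np.where(d["region"]);print(d["conf"],xs.min(),xs.max(),ys.min(),ys.max(),len(xs))
g=im.mean(2).astype(int);s=im.max(2).astype(int)-im.min(2)
print("gray");print(g[158:184:2,424:490:3]);print("sat");print(s[158:184:2,424:490:3])
```

```text
85 [[443.7, 172.3], [493.6, 173.7]]
95 [[443.3, 171.4], [493.4, 172.7]]
105 [[442.9, 170.3], [493.1, 171.7]]
115 [[442.4, 169.2], [492.9, 170.6]]
125 [[441.9, 168.1], [492.6, 169.5]]
0.78 438 486 166 176 461
gray
[[191 188 188 190 188 189 192 192 190 185  58  92 154 156  32  33  31  35
   35  30  30  30]
 [190 188 187 190 189 188 188 188 188 100  53 101 154 155  34  33  31  85
  153  30  30  31]
 [184 187 188 188 190 185 185 181 103  53  54 110 154 153  32  37  40  47
   73  40  35  29]
 [ 98 137 172 186 187 173 126  70  51  52  54 120 154 152  40  29  64  75
   77  79  80  80]
 [ 98  99  87  98 125 124 132 131 131  57  53 128 155 148  58  56  56  62
   66  55  54  54]
 [ 98  98  97 138 136 116 101  89 100  91  80 102 117 119  68  64  68  66
   76  81  64  30]
 [ 98  98 158 138  99 103 147 155 156 157 154 155 155 155 161 158 159 158
  160 127 162 104]
 [146 146 116 111  72 104 164 166 166 165 165 166 165 165 165 164 165 165
  165 143 165  96]
 [144 143 100  88  89  86 168 166 165 164 164 165 165 164 164 163 163 163
  163 159 162  65]
 [ 77  68  81  97  98  89 159 154 162 161 161 160 
[... 524 characters left out ...]
 5  3  3]
 [ 4  6  8  8  8  6 11 33 27 27 29 69 91 89  2  2  7  8  9 11 10 10]
 [45 33 14 21 64 68 76 77 76 22 28 75 91 85  4  4  5  5  7  6  6  6]
 [56 56 55 80 79 53 35 12  2  3  2 40 54 53  4  2  2  2  4  3  3  1]
 [56 56 91 81 56  4  7  7  6  7  7  6  6  6  7  8  8  7  8  5  7  6]
 [85 86 66 63 39  4  7  7  8  7  8  7  7  7  7  6  7  8  8  6  7  5]
 [83 83 57 51 49  3  6  5  7  8  8  8  7  8  7  7  6  7  6  7  7  4]
 [ 7 14 36 43 44 24  8  5  4  4  3  4  4  4  5  7  6  5  5  7  7  2]
 [27 21 11 33 44 44 44 29 26 29 32 80 85 24  2  2  7  8  8  8  9  4]
 [ 6 29 27 30 36 43 44 27 26 30 35 89 91 23  4  2  7  7  7  7  6  4]
 [ 4  3 33 16 35 69 47 27 25 30 39 88 91  9  4  3  3  4  3  2  3  6]]
```

The hook bar crosses the front wall (columns 457–465). Its nose is at (440,172), where a dropped hook should project; a raised one would show at rows ≤169. That agrees with the pull test, so I'm handing in.

```bash
python3 -c "
from workcell import close_job
print(close_job())"
```

```text
the job is handed in; nothing more can be done
None
```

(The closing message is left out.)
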